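# Assemble the vacuum filter holder

### The arm

A 7-joint arm with a two-finger parallel gripper is mounted at the origin on the work surface. World frame = base frame: x ahead of the robot, y to its left, z up, the work surface at z = 0. Lengths are in m, angles in rad, forces in N, time in s.
With the tool pointing down it reaches from about 0.425 to 0.975 m from the base axis. Payload 16.7 kg.
Tool frame: the origin (TCP) lies on the centre line of the jaws, within the pads' length; the fingertips stand 25 mm ahead of it and the grasp point (between the pads) lies 6 mm ahead of it (env.finger_overhang is the distance from the TCP to the fingertips, in m); z points along the fingers, y is the direction in which the jaws open and shut (so a half turn about z gives the same grasp; the last joint's range is limited). The gripper opens to 85 mm and grips with 20 to 120 N. Pads are 22 mm wide; open, the fingers measure 114 mm over their backs; the gripper's body (76 mm by 85 mm) begins 54 mm behind the grasp point. The pads swing forward as they close: fully open they stand 13 mm farther back than shut.
Start: joints at [-1.395, 0.426, 0.074, 1.606, -0.034, 1.111, -0.067], TCP at [0.215, 0.64, 0.256] pointing down, gripper open.
Joint ranges: [-2.85, 2.85], [-0.5, 2.14], [-1.23, 1.37], [0.21, 2.46], [-1.02, 4.16], [0.16, 2.05], [-2.73, 2.73]. Speed limits (rad/s): [1.89, 1.89, 2.39, 2.39, 3.01, 3.01, 3.01].

### API

Orientations are given as a unit quaternion [x, y, z, w].
In Python, from workcell import sensors, optics, env gives the robot as it stands.
- The arm moves only by the tool arm_command, never from a script. Its argument "motion" is a list of rows, each an object with "xyz": the shift along the world's x, y, z scaled (see below), a list of three; "twist": the turn about the world's z scaled (see below). A call has 1 to 10 rows; each row shifts and turns the pose as measured when the row begins; what a row does not reach is not made up. The controller multiplies each number of a shift by 40 mm and each number of a turn by 0.1 rad. A row lasts 1/8 s, in which the tool goes at most 62.5 mm and 10.7 degrees, less where a joint would pass 70% of its speed; a pose out of reach is approached as far as the arm can. A call with a number of a shift or a turn outside -1 to 1 is refused whole. A call with a gripper value outside its range is refused whole. "grip" is the opening in per cent of the stroke, from 0 (shut) to 100 (fully open), set as the call begins (left out, the last holds). The fingers move at their own pace and stop on an object; "newtons" is the grip in N (left out, the last holds). Time passes only in rows, so rows that do not move let the fingers close. It gives the time, the measured TCP pose, the force and the opening at its end, in the units of the state.
- sensors.observe(): the state, without advancing time (a new reading comes with each control period).
- optics.snapshot(name): name is "side" or "top"; returns a dict with "image" (480x640x3 uint8, red, green, blue), "depth" (480x640 float32, m along the optical axis (not along the pixel's ray), 0 where there is no reading), "fov_y" (degrees; the focal length in pixels is half the picture's height over the tangent of half this angle, whatever the lens; pixels are square), "cx", "cy" (the principal point, pixels), "R" (3x3) and "t" (3): a world point X has camera coordinates R X + t. Camera axes: x right, y down, z forward; pixel columns grow to the right and rows downward; lengths in m; the calibration is good to about 2 mm. A picture is of the moment at which its call begins.
- env.finish_job(): hands the job in, once; it reports no verdict.
The state is a dict: "clock": time; "qpos": joint angles; "qd": joint speeds; "effort": joint torques, N m; "eef_pos": TCP position; "tcp_rot": TCP orientation; "ft_force": force on the tool from outside, world axes, zero at the start; "torque": the same for the moment, N m; "width": finger opening in m.
Only numpy, scipy, OpenCV 4.12 (cv2) and the standard library are available. Lean on these libraries where they do the work, as an engineer would, in place of code of your own. Each camera call takes 0.05 s, during which the arm holds its last target. There are 200 camera calls.

### The job

Put the filter holder together on its fixed steel base: the perforated screen goes on the base first, the flat white spacer ring on the screen, the steel funnel upright on the ring, and the white lid, knob up, home in the funnel's mouth, every part centred over the base. Set each part down rather than dropping it, and leave the wash bottle, the beaker and the tube rack where they are.

Things in the scene. Friction and masses are not known exactly. Their poses are not given: they have to be found in the camera images.
- filter_base: Filtration base of bare steel, fixed to the bench: round foot 90 mm in diameter and 14 mm high, a neck 32 mm in diameter, and a flat round head 60 mm in diameter whose top is 55 mm above the bench. A thin hose spigot (10 mm in diameter) points out sideways along its +x to 54 mm from the axis, 28 mm above the bench. Origin: on its axis at bench level; z up.
- screen: Perforated support screen: solid steel disc 50 mm in diameter, 10 mm thick, with small dark holes marked on its top. Lies flat on the bench at the start. Origin: centre of its underside; z up.
- spacer: Flat white plastic ring, outer diameter 54 mm, hole 36 mm in diameter, 10 mm thick. Lies flat on the bench at the start. Origin: centre of its underside, on the axis; z up.
- funnel: Steel funnel: straight upright tube open at both ends, 70 mm high, outer diameter 54 mm, inner 46 mm; the lowest 6 mm is a foot flange 60 mm in diameter. Stands on its flange at the start and must stand so on the spacer. Origin: on the axis at its underside; z up.
- lid: White plastic lid: from below, a plug 34 mm in diameter and 6 mm high, a disc 58 mm in diameter and 5 mm thick, and a round knob 16 mm in diameter and 22 mm high (33 mm in all). Stands on its plug, knob up, at the start. When home the plug is inside the funnel's mouth and the disc lies on the rim. Origin: centre of the plug's underside; z up.
- wash_bottle: Bystander: white plastic wash bottle with a red cap, 68 mm in diameter, 143 mm to the top of the cap, its spout reaching 170 mm. Origin: centre of its underside.
- beaker: Bystander: small glass beaker, 64 mm across, 70 mm high. Origin: centre of its underside.
- tube_rack: Bystander: blue tube rack, 80 by 160 mm (x by y), 35 mm high, with capped tubes to 58 mm. Origin: centre of its underside.

How it is judged:
At the end, for the whole second after the job is handed in: Screen on the base, spacer on the screen, funnel on the spacer, lid in the funnel's mouth: each within 10 mm of the base's axis, each within 4 mm of its seated height on the part below, each upright within 0.1 rad and at rest (below 0.02 m/s) (horizontal distance between each of screen, spacer, funnel, lid and filter_base below 0.01 m and angle between each of screen, spacer, funnel, lid's own z axis and vertical below 0.1 rad and linear speed of each of screen, spacer, funnel, lid below 0.02 m/s and z of screen in the frame of filter_base between 0.051 and 0.059 m and z of spacer in the frame of screen between 0.006 and 0.014 m and z of funnel in the frame of spacer between 0.006 and 0.014 m and z of lid in the frame of funnel between 0.06 and 0.068 m); the robot touches nothing.
It fails at once if the wash bottle, the beaker or the tube rack is shifted by more than 30 mm (distance of any of wash_bottle, beaker, tube_rack from where it was at the start of the episode above 0.03 m).
It fails at once if a part is dropped: it falls free of the fingers faster than 0.7 m/s (a fall of about 25 mm) ((linear speed of screen above 0.7 m/s and contact force between the fingers and screen below 0.05 N) or (linear speed of spacer above 0.7 m/s and contact force between the fingers and spacer below 0.05 N) or (linear speed of funnel above 0.7 m/s and contact force between the fingers and funnel below 0.05 N) or (linear speed of lid above 0.7 m/s and contact force between the fingers and lid below 0.05 N)).
It also fails if it takes over 120 s, if anything falls off the work surface, if the arm or the gripper's body presses on something with over 40 N, if the wrist force passes 120 N, or if a joint passes its speed limit or range.

## Working session

There is one attempt and no reset: what is moved stays moved. The work goes in short steps, Python scripts to look and compute and a tool call to move; the robot and the scene stay as the last step left them, time stands still between calls to the robot, and variables do not carry over. Pictures are saved under pics/ and viewed, about 12 in all and at most 16, crops included, and the job is handed in when it is done.

Besides the shell and the picture viewer there is one more tool, called after "Emit:" by a JSON object that holds its "method" and its "body", one argument or row to a line. arm_command: Moves the arm, as the interface text tells. Shifts and turns lie within -1 to 1; 1 stands for 40 mm of shift or 0.1 rad of turn. Its arguments: {"type":"object","properties":{"motion":{"type":"array","items":{"type":"object","properties":{"xyz":{"type":"array","items":{"type":"number","minimum":-1,"maximum":1}},"twist":{"type":"number","minimum":-1,"maximum":1}}}},"grip":{"type":"number"},"newtons":{"type":"number"}},"required":["motion"]}

```bash
mkdir -p pics
cat > h.py <<'E'
import numpy as np, cv2
from workcell import sensors, optics, env
def snap(n):
    s=optics.snapshot(n); s['f']=240/np.tan(np.radians(s['fov_y'])/2); return s
def save(s,name,crop=None,k=1):
    im=s['image'][:,:,::-1]
    if crop: x0,x1,y0,y1=crop; im=im[y0:y1,x0:x1]
    cv2.imwrite('pics/'+name,cv2.resize(im,None,fx=k,fy=k,interpolation=cv2.INTER_CUBIC))
def atz(s,u,v,z):  # pixel onto plane z
    R=np.array(s['R']);t=np.array(s['t']);c=-R.T@t
    d=R.T@np.array([(u-s['cx'])/s['f'],(v-s['cy'])/s['f'],1]); return c+d*(z-c[2])/d[2]
def cloud(s):
    R=np.array(s['R']);t=np.array(s['t']);v,u=np.mgrid[:480,:640];d=s['depth']
    P=np.stack([(u-s['cx'])/s['f']*d,(v-s['cy'])/s['f']*d,d],-1)
    return (P-t)@R
E
python3 - <<'E'
from h import *
import pickle
for n in ('top','side'):
    s=snap(n); save(s,n+'0.png'); pickle.dump(s,open(n+'0.pkl','wb'))
    print(n,s['f'],s['cx'],s['cy'],-np.array(s['R']).T@s['t'],np.array(s['R'])[2], (s['depth']>0).mean())
o=sensors.observe(); print(o['eef_pos'],o['tcp_rot'],o['width'],o['clock'],env.finger_overhang)
E
```

```text
top 590.4722401480315 311.74892700375307 241.49657486684333 [ 0.43445276 -0.01758676  1.18591907] [ 0.1555641   0.01588404 -0.98769808] 0.9959016927083333
side 503.55911355827647 310.8213397889738 241.31030256689345 [ 0.49909014 -0.68159393  0.88022759] [ 0.12599264  0.62999607 -0.76630986] 0.9958723958333333
[0.21530771 0.63938927 0.25569125] [ 1.61686193e-01  9.86842057e-01 -5.70632464e-04 -6.20865367e-05] 0.08563511553925805 0.1 0.025
```

View pics/top0.png

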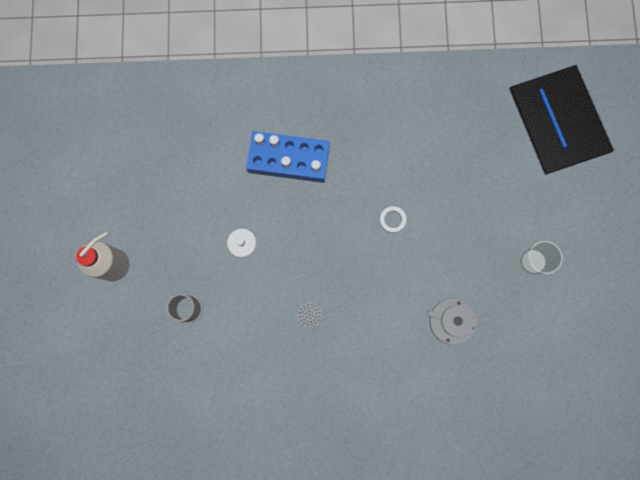

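View pics/side0.png

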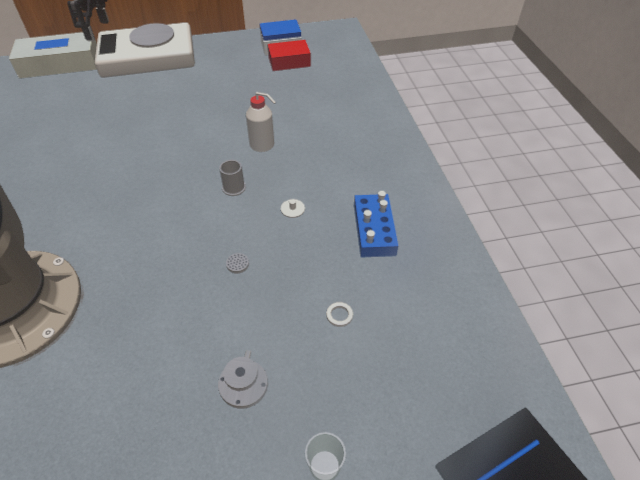

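Top view: screen (310,315), spacer ring (393,219), base head (458,320), funnel (184,308), lid (241,242), rack (288,156), bottle (95,257), beaker (542,258). The side view shows the same parts at (237,262), (340,314), (240,372), (232,178) and (292,208).

Run:
```python
from h import *
import pickle
S={n:pickle.load(open(n+'0.pkl','rb')) for n in('top','side')}
C={n:cloud(S[n]) for n in S}
g=dict(screen=(310,315),spacer=(393,219),base=(458,320),funnel=(184,308),lid=(241,242),rack=(288,156),bottle=(95,257),beaker=(542,258))
for k,(u,v) in g.items():
    p=atz(S['top'],u,v,.03)
    for n in S:
        P=C[n].reshape(-1,3); ok=S[n]['depth'].ravel()>0
        m=ok&(np.hypot(*(P[:,:2]-p[:2]).T)<.065)
        Q=P[m]; zb=np.median(P[ok&(np.hypot(*(P[:,:2]-p[:2]).T)<.09)][:,2])
        zt=np.percentile(Q[:,2],99.5)
        T=Q[(Q[:,2]>zb+.005)]; T2=Q[Q[:,2]>zt-.004]
        if len(T2)<5 or len(T)<5: print(k,n,zb,zt,len(T));continue
        f=lambda T:(cv2.minEnclosingCircle((T[:,:2]*1000).astype(np.float32)))
        print(k,n,'bench %.4f top %.4f'%(zb,zt),'all',np.round(f(T),1) if 0 else [np.round(x,1) for x in f(T)],'top',[np.round(x,1) for x in f(T2)],len(T2), T2[:,:2].mean(0).round(4))
```

```text
screen top bench 0.0000 top 0.0139 all [array([470.2,   2.9]), np.float64(63.2)] top [array([474. ,  10.6]), np.float64(24.7)] 241 [0.4747 0.0104]
screen side bench 0.0004 top 0.0130 all [array([471.8,  -2.3]), np.float64(39.2)] top [array([471.2,  10.4]), np.float64(26.0)] 258 [0.4719 0.0096]
spacer top bench 0.0002 top 0.0135 all [array([ 657. , -161.6]), np.float64(63.7)] top [array([ 660.8, -162.6]), np.float64(26.9)] 165 [ 0.6613 -0.1634]
spacer side bench 0.0005 top 0.0126 all [array([ 675.6, -161.2]), np.float64(43.3)] top [array([ 658.9, -162.8]), np.float64(27.1)] 215 [ 0.6585 -0.1632]
base top bench 0.0010 top 0.0592 all [array([ 457.5, -275.7]), np.float64(59.2)] top [array([ 452.9, -269.7]), np.float64(29.8)] 364 [ 0.4531 -0.2697]
base side bench 0.0009 top 0.0580 all [array([ 454.7, -267.1]), np.float64(49.7)] top [array([ 451.4, -270.6]), np.float64(30.1)] 659 [ 0.4511 -0.2704]
funnel top bench -0.0001 top 0.0720 all [array([494.1, 251.6]), np.float64(63.2)] top [array([492.3, 253.7]), np.float64(26.7)] 118 [0.4927 0.2538]
funnel side bench 0.0011 top 0.0718 all [array(
[... 575 characters left out ...]
[793.4,  44.5]), np.float64(64.9)] top [array([793.9,  44.2]), np.float64(64.5)] 111 [0.7909 0.0493]
bottle top bench 0.0007 top 0.1696 all [array([602.5, 424.4]), np.float64(58.8)] top [array([601.6, 386.7]), np.float64(19.5)] 51 [0.6041 0.386 ]
bottle side bench 0.0041 top 0.1694 all [array([584.8, 394.4]), np.float64(39.8)] top [array([600.3, 386.2]), np.float64(16.2)] 28 [0.6011 0.3845]
beaker top bench 0.0008 top 0.0731 all [array([ 570.1, -452. ]), np.float64(64.0)] top [array([ 566.8, -439. ]), np.float64(32.1)] 129 [ 0.5683 -0.44  ]
beaker side bench 0.0010 top 0.0724 all [array([ 571.3, -441.2]), np.float64(36.9)] top [array([ 565.9, -439.1]), np.float64(32.0)] 226 [ 0.5661 -0.4392]
```

Emit:
{"method": "arm_command", "body": {
  "motion": [
    {"xyz": [0.6, -1, 0]},
    {"xyz": [0.6, -1, 0]},
    {"xyz": [0.6, -1, 0]},
    {"xyz": [0.6, -1, 0]},
    {"xyz": [0.6, -1, 0]},
    {"xyz": [0.6, -1, 0]},
    {"xyz": [0.6, -1, 0]},
    {"xyz": [0.6, -1, 0]},
    {"xyz": [0.6, -1, 0]},
    {"xyz": [0.6, -1, 0]}
  ],
  "grip": 78,
  "newtons": 40
}}

```text
$.motion[0]: bad value
```

Emit:
{"method": "arm_command", "body": {
  "motion": [
    {"xyz": [0.6, -1, 0], "twist": 0},
    {"xyz": [0.6, -1, 0], "twist": 0},
    {"xyz": [0.6, -1, 0], "twist": 0},
    {"xyz": [0.6, -1, 0], "twist": 0},
    {"xyz": [0.6, -1, 0], "twist": 0},
    {"xyz": [0.6, -1, 0], "twist": 0},
    {"xyz": [0.6, -1, 0], "twist": 0},
    {"xyz": [0.6, -1, 0], "twist": 0},
    {"xyz": [0.6, -1, 0], "twist": 0},
    {"xyz": [0.6, -1, 0], "twist": 0}
  ],
  "grip": 78,
  "newtons": 40
}}

```text
clock: 1.35
eef_pos: [0.4575, 0.2274, 0.2526]
tcp_rot: [0.159, 0.987, -0.002, -0.001]
ft_force: [0.7, 0.0, 0.0]
width: 0.0665
```

Emit:
{"method": "arm_command", "body": {
  "motion": [
    {"xyz": [0.1, -1, -0.2], "twist": 0},
    {"xyz": [0.1, -1, -0.6], "twist": 0},
    {"xyz": [0.1, -1, -0.8], "twist": 0},
    {"xyz": [0.1, -1, -0.8], "twist": 0},
    {"xyz": [0, -1, -0.8], "twist": 0},
    {"xyz": [0, -0.4, -0.8], "twist": 0},
    {"xyz": [0, 0, 0], "twist": 0}
  ]
}}

```text
clock: 2.22
eef_pos: [0.4738, 0.0011, 0.0885]
tcp_rot: [0.161, 0.987, -0.002, -0.0]
ft_force: [-0.2, -0.1, 0.1]
width: 0.0665
```

Run:
```python
from h import *
s=snap('side'); save(s,'a.png',(130,330,170,330),4)
o=sensors.observe(); print(o['eef_pos'],o['qpos'].round(2) if hasattr(o['qpos'],'round') else o['qpos'])
P=cloud(s).reshape(-1,3);e=np.array(o['eef_pos']); m=(np.hypot(*(P[:,:2]-e[:2]).T)<.07)&(P[:,2]>.025); 
print(e[2]-np.percentile(P[m][:,2],[0,1,2,5]))
```

```text
[0.47460751 0.00185322 0.08966499] [-0.46  0.36  0.37  2.2  -0.22  0.61  1.32]
[ 0.02054945 -0.00808267 -0.03839505 -0.08092163]
```

View pics/a.png

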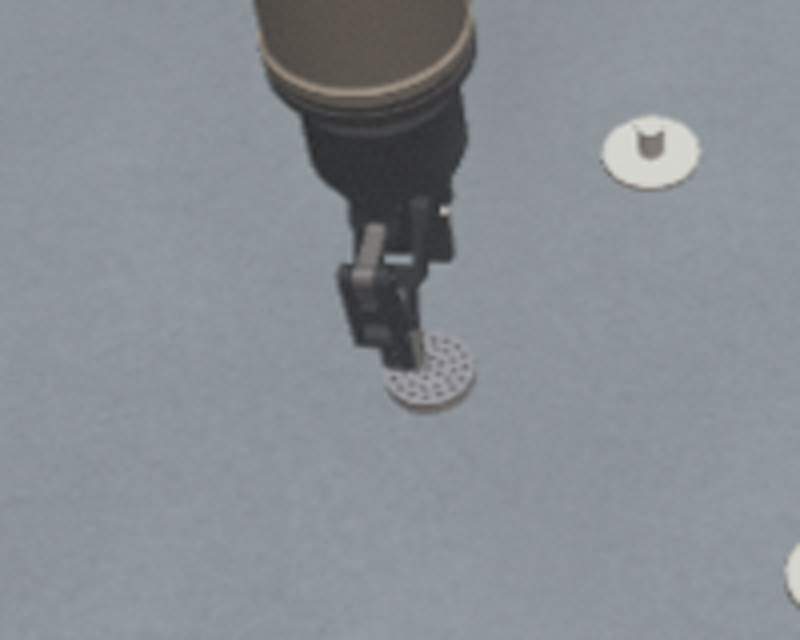

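The open fingertip shows at about (400,365) in the crop, just above the screen at (430,372). Depth puts it about 20 mm below the TCP.

Emit:
{"method": "arm_command", "body": {
  "motion": [
    {"xyz": [-0.04, 0.22, 0], "twist": 0},
    {"xyz": [0, 0, -0.7], "twist": 0},
    {"xyz": [0, 0, -0.6], "twist": 0},
    {"xyz": [0, 0, -0.2], "twist": 0},
    {"xyz": [0, 0, 0], "twist": 0}
  ]
}}

```text
clock: 2.9
eef_pos: [0.4766, 0.0185, 0.0336]
tcp_rot: [0.157, 0.988, 0.001, 0.004]
ft_force: [0.2, -0.3, -0.5]
width: 0.0667
```

Emit:
{"method": "arm_command", "body": {
  "motion": [
    {"xyz": [-0.08, -0.18, 0], "twist": 0},
    {"xyz": [0, 0, 0], "twist": 0}
  ]
}}

```text
clock: 3.15
eef_pos: [0.474, 0.0113, 0.0353]
tcp_rot: [0.157, 0.988, 0.002, 0.005]
ft_force: [1.1, -0.1, -0.8]
width: 0.0668
```

Emit:
{"method": "arm_command", "body": {
  "motion": [
    {"xyz": [0, 0, -0.2], "twist": 0},
    {"xyz": [0, 0, -0.06], "twist": 0},
    {"xyz": [0, 0, 0], "twist": 0}
  ]
}}

```text
clock: 3.52
eef_pos: [0.4743, 0.0113, 0.0247]
tcp_rot: [0.157, 0.988, 0.002, 0.006]
ft_force: [-0.7, -0.3, 0.9]
width: 0.0665
```

Close.

Emit:
{"method": "arm_command", "body": {
  "motion": [
    {"xyz": [0, 0, 0], "twist": 0},
    {"xyz": [0, 0, 0], "twist": 0},
    {"xyz": [0, 0, 0], "twist": 0},
    {"xyz": [0, 0, 0], "twist": 0}
  ],
  "grip": 0,
  "newtons": 40
}}

```text
clock: 4.03
eef_pos: [0.4743, 0.0113, 0.0252]
tcp_rot: [0.157, 0.988, 0.002, 0.006]
ft_force: [1.3, 1.2, -1.0]
width: 0.0478
```

Emit:
{"method": "arm_command", "body": {
  "motion": [
    {"xyz": [0, 0, 0.3], "twist": 0},
    {"xyz": [0, 0, 0.8], "twist": 0},
    {"xyz": [0, -0.2, 1], "twist": 0},
    {"xyz": [0, -0.6, 0.7], "twist": 0},
    {"xyz": [-0.1, -0.9, 0], "twist": 0},
    {"xyz": [-0.1, -1, 0], "twist": 0},
    {"xyz": [-0.1, -1, 0], "twist": 0},
    {"xyz": [-0.1, -1, 0], "twist": 0},
    {"xyz": [-0.1, -1, 0], "twist": 0},
    {"xyz": [0, 0, 0], "twist": 0}
  ]
}}

```text
clock: 5.28
eef_pos: [0.4528, -0.2239, 0.1481]
tcp_rot: [0.157, 0.988, 0.002, 0.008]
ft_force: [0.1, 0.1, -1.2]
width: 0.0477
```

Emit:
{"method": "arm_command", "body": {
  "motion": [
    {"xyz": [0, -0.7, 0], "twist": 0},
    {"xyz": [0, -0.4, 0], "twist": 0},
    {"xyz": [0, 0, -0.6], "twist": 0},
    {"xyz": [0, 0, -0.6], "twist": 0},
    {"xyz": [0, 0, 0], "twist": 0},
    {"xyz": [0, 0, 0], "twist": 0}
  ]
}}

```text
clock: 6.02
eef_pos: [0.454, -0.2668, 0.102]
tcp_rot: [0.156, 0.988, 0.003, 0.009]
ft_force: [-1.0, 1.0, -0.7]
width: 0.0475
```

Run:
```python
from h import *
s=snap('side'); save(s,'b.png',(160,320,310,430),5)
o=sensors.observe(); print(o['eef_pos'],o['tcp_rot'],o['qpos'])
```

```text
[ 0.45405811 -0.26675256  0.10201566] [0.15596695 0.98771438 0.00334859 0.00913235] [ 0.04059734  0.41485767  0.45931087  2.09798549 -0.30938101  0.67556851
  1.96476969]
```

View pics/b.png

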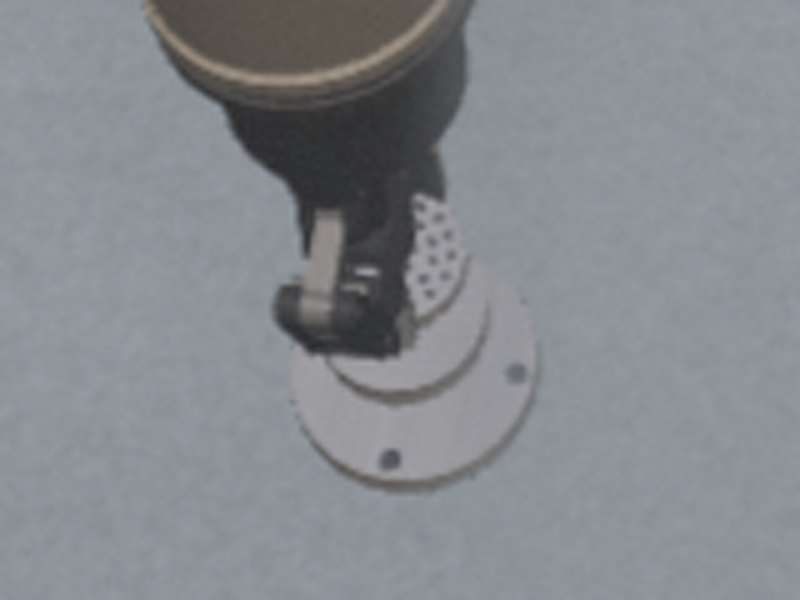

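Run:
```python
from h import *
for n,box in (('side',(243,252,352,370)),('top',None)):
    s=snap(n); P=cloud(s); o=sensors.observe()
    if n=='top': save(s,'c.png',(380,540,260,380),5); continue
    u0,u1,v0,v1=box; Q=P[v0:v1,u0:u1].reshape(-1,3); print(Q.min(0),Q.max(0))
    Q=Q[(Q[:,2]>.06)&(Q[:,2]<.11)]
    c=Q.mean(0); n_=np.linalg.svd(Q-c)[2][2]; print(c,n_*np.sign(n_[2]),np.abs((Q-c)@n_).mean())
```

```text
[ 4.59198106e-01 -6.81593933e-01 -3.78263027e-04] [ 0.49909014 -0.20616035  0.88022759]
[ 0.46769874 -0.26802418  0.08707218] [ 0.07231818 -0.017749    0.99722367] 0.001234567954556786
```

View pics/c.png

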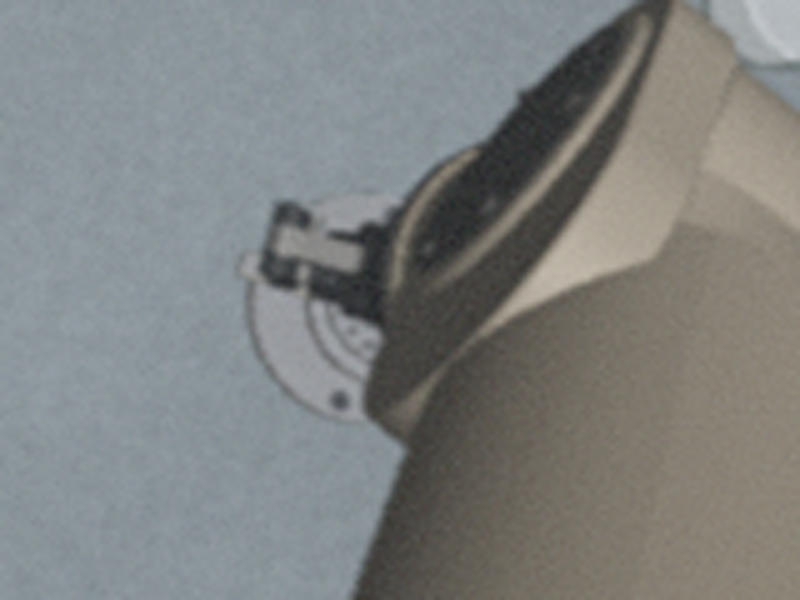

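The crop shows the screen nearly level in the jaws (fitted tilt 0.07 rad, noise-limited), over the base head and close to its axis. I'm lowering it with the force watched.

Emit:
{"method": "arm_command", "body": {
  "motion": [
    {"xyz": [0, -0.08, -0.2], "twist": 0},
    {"xyz": [0, 0, -0.15], "twist": 0},
    {"xyz": [0, 0, -0.05], "twist": 0},
    {"xyz": [0, 0, 0], "twist": 0}
  ]
}}

```text
clock: 6.68
eef_pos: [0.4544, -0.2704, 0.0856]
tcp_rot: [0.156, 0.988, 0.003, 0.01]
ft_force: [0.1, -0.2, -1.6]
width: 0.0482
```

Emit:
{"method": "arm_command", "body": {
  "motion": [
    {"xyz": [0, 0, -0.08], "twist": 0},
    {"xyz": [0, 0, -0.05], "twist": 0},
    {"xyz": [0, 0, 0], "twist": 0}
  ]
}}

```text
clock: 7.05
eef_pos: [0.4546, -0.2704, 0.0802]
tcp_rot: [0.156, 0.988, 0.003, 0.01]
ft_force: [-0.3, 0.2, 0.6]
width: 0.0478
```

Emit:
{"method": "arm_command", "body": {
  "motion": [
    {"xyz": [0, 0, -0.04], "twist": 0},
    {"xyz": [0, 0, 0], "twist": 0}
  ]
}}

```text
clock: 7.3
eef_pos: [0.4547, -0.2705, 0.0803]
tcp_rot: [0.156, 0.988, 0.004, 0.01]
ft_force: [-0.3, -0.8, -0.7]
width: 0.0477
```

Emit:
{"method": "arm_command", "body": {
  "motion": [
    {"xyz": [0, 0, -0.07], "twist": 0},
    {"xyz": [0, 0, -0.07], "twist": 0}
  ]
}}

```text
clock: 7.55
eef_pos: [0.4559, -0.271, 0.0777]
tcp_rot: [0.156, 0.988, 0.005, 0.012]
ft_force: [-20.9, 11.9, 77.3]
width: 0.048
```

Emit:
{"method": "arm_command", "body": {
  "motion": [
    {"xyz": [0, 0, 0.06], "twist": 0},
    {"xyz": [0, 0, 0], "twist": 0}
  ]
}}

```text
clock: 7.8
eef_pos: [0.4562, -0.2712, 0.0809]
tcp_rot: [0.156, 0.988, 0.005, 0.013]
ft_force: [0.1, -0.1, -0.8]
width: 0.0478
```

Emit:
{"method": "arm_command", "body": {
  "motion": [
    {"xyz": [0, 0, 0], "twist": 0},
    {"xyz": [0, 0, 0], "twist": 0},
    {"xyz": [0, 0, 0.4], "twist": 0},
    {"xyz": [0, 0, 1], "twist": 0},
    {"xyz": [0, 0, 1], "twist": 0},
    {"xyz": [0.4, 0.2, 0.4], "twist": 0},
    {"xyz": [1, 0.5, 0], "twist": 0},
    {"xyz": [1, 0.6, 0], "twist": 0},
    {"xyz": [1, 0.6, 0], "twist": 0},
    {"xyz": [1, 0.6, 0], "twist": 0}
  ],
  "grip": 80
}}

```text
clock: 9.05
eef_pos: [0.6337, -0.1715, 0.205]
tcp_rot: [0.16, 0.987, 0.004, 0.015]
ft_force: [0.6, 0.4, 0.4]
width: 0.0681
```

```bash
cat > loc.py <<'E'
import sys
from h import *
# python3 loc.py x y zlo : find top circle near x,y in both views
x,y,lo=map(float,sys.argv[1:4])
for n in('top','side'):
    s=snap(n); P=cloud(s).reshape(-1,3); Q=P[(np.hypot(P[:,0]-x,P[:,1]-y)<.045)&(P[:,2]>lo)&(P[:,2]<lo+.03)]
    if len(Q)<5: print(n,len(Q)); continue
    T=Q[Q[:,2]>np.percentile(Q[:,2],98)-.005]; c,r=cv2.minEnclosingCircle((T[:,:2]*1000).astype(np.float32))
    print(n,np.round(c,1),round(r,1),'medz %.4f'%np.median(T[:,2]),len(T))
o=sensors.observe(); print(o['eef_pos'],o['tcp_rot'],o['qpos'])
E
python3 loc.py .452 -.270 .057
```

```text
top 0
side [ 453.4 -269.5] 25.1 medz 0.0653 564
[ 0.63633986 -0.1679685   0.20428836] [0.15753817 0.98738887 0.00454667 0.01497543] [-0.18308623  0.46559821  0.46966399  1.73751905 -0.2630704   0.96951533
  1.64202127]
```

Emit:
{"method": "arm_command", "body": {
  "motion": [
    {"xyz": [0.55, 0.1, -0.5], "twist": 0},
    {"xyz": [0, 0, -1], "twist": 0},
    {"xyz": [0, 0, -1], "twist": 0},
    {"xyz": [0, 0, -1], "twist": 0},
    {"xyz": [0, 0, -0.4], "twist": 0},
    {"xyz": [0, 0, 0], "twist": 0}
  ]
}}

```text
clock: 9.9
eef_pos: [0.6603, -0.1643, 0.0511]
tcp_rot: [0.157, 0.987, 0.004, 0.017]
ft_force: [-0.4, 0.1, 1.0]
width: 0.0685
```

Emit:
{"method": "arm_command", "body": {
  "motion": [
    {"xyz": [0, 0.04, -0.4], "twist": 0},
    {"xyz": [0, 0, -0.2], "twist": 0},
    {"xyz": [0, 0, -0.05], "twist": 0},
    {"xyz": [0, 0, 0], "twist": 0}
  ]
}}

```text
clock: 10.4
eef_pos: [0.6622, -0.163, 0.0271]
tcp_rot: [0.157, 0.987, 0.004, 0.02]
ft_force: [-0.1, -0.1, 0.5]
width: 0.0682
```

Emit:
{"method": "arm_command", "body": {
  "motion": [
    {"xyz": [-0.04, 0, -0.1], "twist": 0},
    {"xyz": [0, 0, 0], "twist": 0}
  ]
}}

```text
clock: 10.65
eef_pos: [0.6608, -0.1631, 0.0234]
tcp_rot: [0.157, 0.987, 0.004, 0.02]
ft_force: [0.7, -0.4, -0.9]
width: 0.0683
```

Emit:
{"method": "arm_command", "body": {
  "motion": [
    {"xyz": [0, 0, 0], "twist": 0},
    {"xyz": [0, 0, 0], "twist": 0},
    {"xyz": [0, 0, 0], "twist": 0}
  ],
  "grip": 0,
  "newtons": 30
}}

```text
clock: 11.02
eef_pos: [0.6609, -0.1632, 0.0243]
tcp_rot: [0.157, 0.987, 0.004, 0.02]
ft_force: [-0.2, 0.5, -0.6]
width: 0.0525
```

Emit:
{"method": "arm_command", "body": {
  "motion": [
    {"xyz": [0, 0, 0.3], "twist": 0},
    {"xyz": [0, 0, 1], "twist": 0},
    {"xyz": [-0.4, -0.2, 1], "twist": 0},
    {"xyz": [-0.8, -0.4, 0.2], "twist": 0},
    {"xyz": [-1, -0.5, 0], "twist": 0},
    {"xyz": [-1, -0.5, 0], "twist": 0},
    {"xyz": [-1, -0.5, 0], "twist": 0},
    {"xyz": [-0.7, -0.4, 0], "twist": 0},
    {"xyz": [-0.2, -0.1, 0], "twist": 0},
    {"xyz": [0, 0, 0], "twist": 0}
  ]
}}

```text
clock: 12.28
eef_pos: [0.4526, -0.2699, 0.1343]
tcp_rot: [0.157, 0.987, 0.004, 0.025]
ft_force: [0.6, 0.8, -0.2]
width: 0.0523
```

Emit:
{"method": "arm_command", "body": {
  "motion": [
    {"xyz": [0, 0, -0.5], "twist": 0},
    {"xyz": [0, 0, -0.35], "twist": 0},
    {"xyz": [0, 0, -0.12], "twist": 0},
    {"xyz": [0, 0, 0], "twist": 0}
  ]
}}

```text
clock: 12.78
eef_pos: [0.4562, -0.2684, 0.095]
tcp_rot: [0.155, 0.988, 0.004, 0.025]
ft_force: [0.4, 0.5, 0.3]
width: 0.0526
```

Nudge back by (-3, -2) mm and down to contact.

Emit:
{"method": "arm_command", "body": {
  "motion": [
    {"xyz": [-0.08, -0.05, -0.07], "twist": 0},
    {"xyz": [0, 0, -0.06], "twist": 0},
    {"xyz": [0, 0, 0], "twist": 0}
  ]
}}

```text
clock: 13.15
eef_pos: [0.4533, -0.2707, 0.0902]
tcp_rot: [0.155, 0.988, 0.004, 0.026]
ft_force: [-0.2, -0.6, 0.8]
width: 0.053
```

Emit:
{"method": "arm_command", "body": {
  "motion": [
    {"xyz": [0, 0, 0], "twist": 0},
    {"xyz": [0, 0, 0], "twist": 0},
    {"xyz": [0, 0, 0.3], "twist": 0},
    {"xyz": [0, 0, 0.8], "twist": 0},
    {"xyz": [0, 0.3, 0.8], "twist": 0},
    {"xyz": [0.1, 1, 0], "twist": 0},
    {"xyz": [0.1, 1, 0], "twist": 0},
    {"xyz": [0.1, 1, 0], "twist": 0},
    {"xyz": [0.1, 1, 0], "twist": 0},
    {"xyz": [0.1, 1, 0], "twist": 0}
  ],
  "grip": 80
}}

```text
clock: 14.4
eef_pos: [0.4738, -0.0565, 0.1755]
tcp_rot: [0.159, 0.987, 0.004, 0.029]
ft_force: [0.7, 0.7, 0.2]
width: 0.0682
```

```bash
python3 loc.py .452 -.270 .06; python3 -c "
from h import *
s=snap('side'); save(s,'d.png',(190,290,320,420),5)"
```

```text
top [ 454.4 -269.3] 27.1 medz 0.0753 287
side [ 452.7 -270. ] 27.3 medz 0.0751 389
[ 0.47420816 -0.05387057  0.17536046] [0.15649973 0.98723638 0.00412411 0.02924308] [-0.40961897  0.18070639  0.43161503  2.17689153 -0.11092699  0.74408621
  1.3494723 ]
```

View pics/d.png

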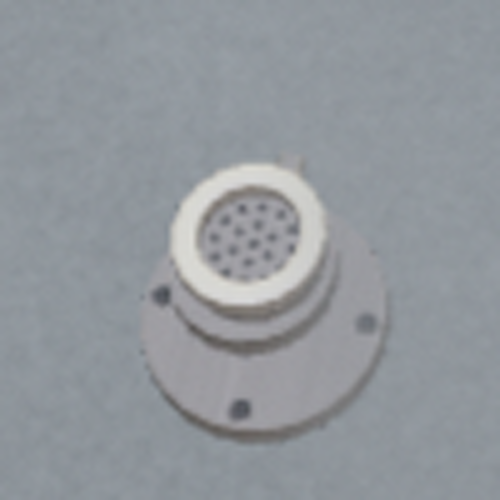

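The ring sits flat and concentric on the screen: ring centre about (249,235) in the crop, and 1.5 mm from the base axis by depth. Now the funnel.

Emit:
{"method": "arm_command", "body": {
  "motion": [
    {"xyz": [0, 0.6, 0], "twist": 0},
    {"xyz": [0.1, 1, 0], "twist": 0},
    {"xyz": [0.1, 1, 0], "twist": 0},
    {"xyz": [0.1, 1, 0], "twist": 0},
    {"xyz": [0.1, 1, 0], "twist": 0},
    {"xyz": [0, 1, 0], "twist": 0},
    {"xyz": [0, 1, 0], "twist": 0},
    {"xyz": [0, 0.7, 0], "twist": 0},
    {"xyz": [0, 0.2, 0], "twist": 0},
    {"xyz": [0, 0, 0], "twist": 0}
  ]
}}

```text
clock: 15.8
eef_pos: [0.4935, 0.2417, 0.1811]
tcp_rot: [0.165, 0.986, 0.003, 0.033]
ft_force: [-0.0, -1.0, 1.2]
width: 0.0684
```

Emit:
{"method": "arm_command", "body": {
  "motion": [
    {"xyz": [-0.05, 0.29, -0.2], "twist": 0},
    {"xyz": [0, 0, -0.9], "twist": 0},
    {"xyz": [0, 0, -0.6], "twist": 0},
    {"xyz": [0, 0, 0], "twist": 0}
  ]
}}

```text
clock: 16.3
eef_pos: [0.492, 0.2511, 0.1111]
tcp_rot: [0.168, 0.985, 0.003, 0.033]
ft_force: [0.2, 0.1, 0.5]
width: 0.0684
```

Emit:
{"method": "arm_command", "body": {
  "motion": [
    {"xyz": [-0.04, 0.05, 0], "twist": 0},
    {"xyz": [0, 0, -0.6], "twist": 0},
    {"xyz": [0, 0, -0.6], "twist": 0},
    {"xyz": [0, 0, 0], "twist": 0}
  ]
}}

```text
clock: 16.8
eef_pos: [0.492, 0.2542, 0.066]
tcp_rot: [0.168, 0.985, 0.005, 0.035]
ft_force: [-0.5, 0.4, 0.5]
width: 0.0682
```

Emit:
{"method": "arm_command", "body": {
  "motion": [
    {"xyz": [0, 0, 0], "twist": 0},
    {"xyz": [0, 0, 0], "twist": 0},
    {"xyz": [0, 0, 0], "twist": 0},
    {"xyz": [0, 0, 0], "twist": 0}
  ],
  "grip": 0,
  "newtons": 50
}}

```text
clock: 17.3
eef_pos: [0.4936, 0.2552, 0.0702]
tcp_rot: [0.169, 0.985, 0.007, 0.036]
ft_force: [0.8, 0.1, -1.0]
width: 0.0523
```

Emit:
{"method": "arm_command", "body": {
  "motion": [
    {"xyz": [0, 0, 0.3], "twist": 0},
    {"xyz": [0, 0, 0.8], "twist": 0},
    {"xyz": [0, 0, 1], "twist": 0},
    {"xyz": [0, -0.3, 1], "twist": 0},
    {"xyz": [0, -0.7, 0.2], "twist": 0},
    {"xyz": [0, -1, 0], "twist": 0},
    {"xyz": [-0.1, -1, 0], "twist": 0},
    {"xyz": [-0.1, -1, 0], "twist": 0},
    {"xyz": [-0.1, -1, 0], "twist": 0},
    {"xyz": [-0.1, -1, 0], "twist": 0}
  ]
}}

```text
clock: 18.55
eef_pos: [0.4764, 0.0102, 0.2143]
tcp_rot: [0.167, 0.985, 0.009, 0.038]
ft_force: [1.0, 0.3, -1.4]
width: 0.052
```

Emit:
{"method": "arm_command", "body": {
  "motion": [
    {"xyz": [-0.1, -1, 0], "twist": 0},
    {"xyz": [-0.1, -1, 0], "twist": 0},
    {"xyz": [-0.1, -1, 0], "twist": 0},
    {"xyz": [-0.1, -1, 0], "twist": 0},
    {"xyz": [-0.1, -1, 0], "twist": 0},
    {"xyz": [0, -1, 0], "twist": 0},
    {"xyz": [0, -0.6, 0], "twist": 0},
    {"xyz": [0, -0.2, 0], "twist": 0},
    {"xyz": [0, 0, 0], "twist": 0}
  ]
}}

```text
clock: 19.68
eef_pos: [0.4532, -0.2732, 0.2212]
tcp_rot: [0.169, 0.985, 0.012, 0.042]
ft_force: [0.4, 0.9, -1.5]
width: 0.0519
```

Run:
```python
from h import *
s=snap('side'); save(s,'e.png',(150,350,270,430),4)
o=sensors.observe(); print(o['eef_pos'],o['tcp_rot'])
```

```text
[ 0.45322807 -0.27277651  0.22112471] [0.16877101 0.98470209 0.01192116 0.04166554]
```

View pics/e.png

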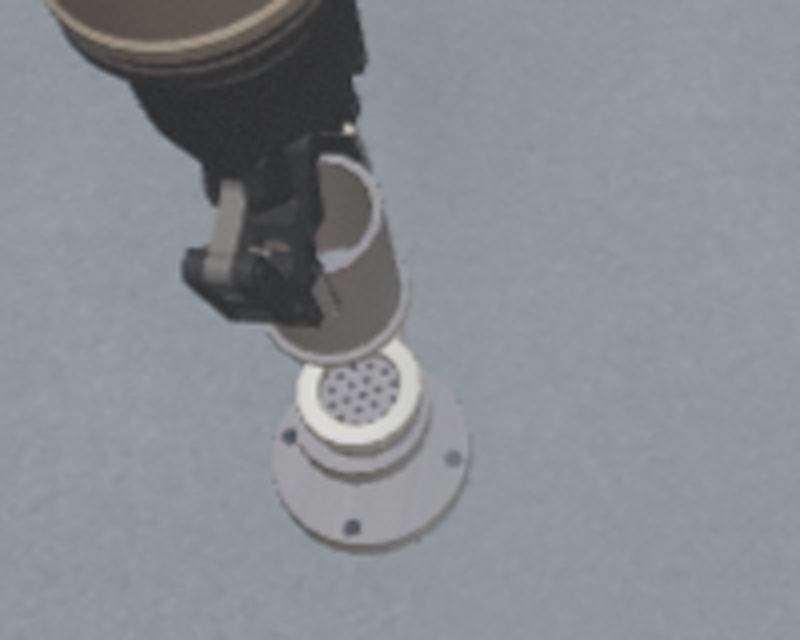

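Run:
```python
from h import *
s=snap('side'); P=cloud(s); c=-np.array(s['R']).T@s['t']
px=lambda x,y:(150+x/4,270+y/4)
for q in [(330,360),(300,355),(405,280),(408,300)]:
    u,v=px(*q); p=atz(s,u,v,0); d=p-c; 
    print(q,P[int(v)-1:int(v)+2,int(u)-1:int(u)+2].reshape(-1,3).round(4)[[1,4,7]].tolist())
# outer tube wall points on right of fingers
Q=P[int(270+230/4):int(270+345/4), int(150+335/4):int(150+395/4)].reshape(-1,3); Q=Q[(Q[:,2]>.13)&(Q[:,1]<-.27)]
print(len(Q),Q.min(0),Q.max(0))
from scipy.optimize import least_squares
Q=Q[(Q[:,2]>.15)]
def f(p): # cylinder axis through (p0,p1) at z=.18, slopes p2,p3
    a=np.array([p[2],p[3],1]);a/=np.linalg.norm(a); w=Q-[p[0],p[1],.18]; return np.linalg.norm(np.cross(w,a),axis=1)-.027
r=least_squares(f,[.453,-.272,0,0],loss='soft_l1',f_scale=.002); print(r.x.round(4),np.abs(r.fun).mean(),len(Q))
```

```text
(330, 360) [[0.4481, -0.2983, 0.1595], [0.4476, -0.2981, 0.1558], [0.4475, -0.2998, 0.1558]]
(300, 355) [[0.4377, -0.2928, 0.1599], [0.4376, -0.2947, 0.1602], [0.4374, -0.2964, 0.1602]]
(405, 280) [[0.4817, -0.2701, 0.1604], [0.4815, -0.2713, 0.1594], [0.4812, -0.2727, 0.1587]]
(408, 300) [[0.4784, -0.1901, 0.0007], [0.4781, -0.1933, 0.0027], [0.4778, -0.194, 0.0001]]
384 [ 0.45098924 -0.68159393  0.15624524] [ 0.49909014 -0.27341969  0.88022759]
[ 0.4519 -0.2696 -0.1447 -0.2338] 0.004532575353400317 384
```

Run:
```python
from h import *
from scipy.optimize import least_squares
s=snap('side'); P=cloud(s)
Q=P[int(270+230/4):int(270+340/4), int(150+335/4):int(150+400/4)].reshape(-1,3); Q=Q[(Q[:,2]>.168)&(Q[:,2]<.24)&(Q[:,1]<-.26)]
def f(p):
    a=np.array([p[2],p[3],1]);a/=np.linalg.norm(a); w=Q-[p[0],p[1],.18]; return np.linalg.norm(np.cross(w,a),axis=1)-.027
r=least_squares(f,[.453,-.272,0,0],loss='soft_l1',f_scale=.001); print(r.x.round(4),np.abs(r.fun).mean(),len(Q))
F=P[330:372,210:255].reshape(-1,3); F=F[(F[:,2]>.14)&(F[:,2]<.166)&(np.hypot(F[:,0]-.453,F[:,1]+.272)<.034)]
print(len(F),np.percentile(F[:,2],[1,5,20,50]), F[:,:2].min(0),F[:,:2].max(0)); print(sensors.observe()['eef_pos'])
```

```text
[ 0.4522 -0.2702 -0.0286 -0.013 ] 0.0006434546119764666 351
237 [0.15272982 0.15491129 0.15693154 0.15904879] [ 0.42460886 -0.30005158] [ 0.48192825 -0.24629386]
[ 0.45342857 -0.2721417   0.2209519 ]
```

The picture shows the funnel upright (rim about (345,210), flange front edge (330,362) in the crop), held over the ring at (360,390). The fitted axis is within 1 mm of the base axis, tilted about 0.03 rad, with its bottom about 67 mm below the TCP.

Emit:
{"method": "arm_command", "body": {
  "motion": [
    {"xyz": [0, 0, -0.5], "twist": 0},
    {"xyz": [0, 0, -0.7], "twist": 0},
    {"xyz": [0, 0, -0.4], "twist": 0},
    {"xyz": [0, 0, 0], "twist": 0}
  ]
}}

```text
clock: 20.32
eef_pos: [0.4549, -0.2686, 0.1561]
tcp_rot: [0.166, 0.985, 0.013, 0.042]
ft_force: [0.3, 0.1, -1.6]
width: 0.052
```

Emit:
{"method": "arm_command", "body": {
  "motion": [
    {"xyz": [-0.05, -0.06, -0.15], "twist": 0},
    {"xyz": [0, 0, -0.08], "twist": 0},
    {"xyz": [0, 0, 0], "twist": 0}
  ]
}}

```text
clock: 20.7
eef_pos: [0.4536, -0.2714, 0.148]
tcp_rot: [0.165, 0.985, 0.013, 0.043]
ft_force: [-0.2, -0.1, -1.0]
width: 0.0522
```

Emit:
{"method": "arm_command", "body": {
  "motion": [
    {"xyz": [0, 0, -0.07], "twist": 0},
    {"xyz": [0, 0, 0], "twist": 0}
  ]
}}

```text
clock: 20.95
eef_pos: [0.4538, -0.2715, 0.1454]
tcp_rot: [0.165, 0.985, 0.013, 0.044]
ft_force: [-0.1, -0.2, -2.0]
width: 0.0521
```

Emit:
{"method": "arm_command", "body": {
  "motion": [
    {"xyz": [0, 0, -0.06], "twist": 0},
    {"xyz": [0, 0, 0], "twist": 0}
  ]
}}

```text
clock: 21.2
eef_pos: [0.4541, -0.2717, 0.1432]
tcp_rot: [0.165, 0.985, 0.013, 0.044]
ft_force: [-0.6, -0.0, 0.8]
width: 0.0518
```

Emit:
{"method": "arm_command", "body": {
  "motion": [
    {"xyz": [0, 0, -0.04], "twist": 0},
    {"xyz": [0, 0, 0], "twist": 0}
  ]
}}

```text
clock: 21.45
eef_pos: [0.455, -0.2724, 0.1432]
tcp_rot: [0.166, 0.985, 0.013, 0.045]
ft_force: [-4.4, 2.0, 4.4]
width: 0.0519
```

Emit:
{"method": "arm_command", "body": {
  "motion": [
    {"xyz": [0, 0, 0], "twist": 0},
    {"xyz": [0, 0, 0], "twist": 0},
    {"xyz": [0, 0, 0.3], "twist": 0},
    {"xyz": [0, 0, 0.8], "twist": 0},
    {"xyz": [0, 0, 0.9], "twist": 0},
    {"xyz": [0, 0.3, 0.4], "twist": 0},
    {"xyz": [0.4, 1, 0], "twist": 0},
    {"xyz": [0.4, 1, 0], "twist": 0},
    {"xyz": [0.4, 1, 0], "twist": 0},
    {"xyz": [0.4, 1, 0], "twist": 0}
  ],
  "grip": 80
}}

```text
clock: 22.7
eef_pos: [0.5191, -0.0997, 0.2482]
tcp_rot: [0.17, 0.984, 0.012, 0.048]
ft_force: [0.8, -1.2, 0.1]
width: 0.0682
```

```bash
python3 loc.py .452 -.270 .13; python3 -c "
from h import *
s=snap('side'); save(s,'f.png',(180,300,290,420),5)"
```

```text
top [ 456.6 -270.8] 26.5 medz 0.1453 89
side [ 455.3 -271. ] 27.1 medz 0.1448 261
[ 0.52024895 -0.09651821  0.24798819] [0.16705712 0.98471306 0.01273556 0.04764355] [-0.4196313   0.15531268  0.54953694  2.02803817 -0.13132093  0.88821553
  1.43350717]
```

View pics/f.png

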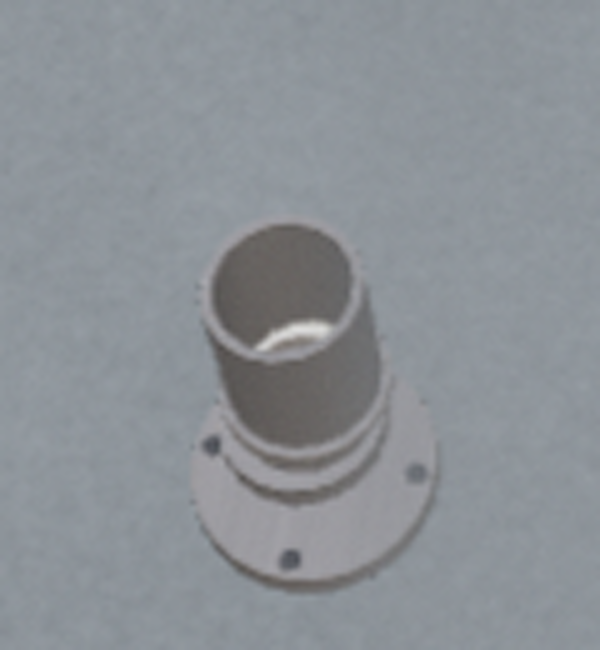

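The funnel stands upright on the ring, rim centre at about (283,290) in the crop, 4 mm from the base axis, rim at z = 145 mm as expected. Now the lid.

Emit:
{"method": "arm_command", "body": {
  "motion": [
    {"xyz": [0.4, 0.7, 0], "twist": 0},
    {"xyz": [0.45, 1, 0], "twist": 0},
    {"xyz": [0.45, 1, -0.2], "twist": 0},
    {"xyz": [0.45, 1, -0.6], "twist": 0},
    {"xyz": [0.4, 1, -0.7], "twist": 0},
    {"xyz": [0.2, 0.8, -0.8], "twist": 0},
    {"xyz": [0, 0.3, -0.7], "twist": 0},
    {"xyz": [0, 0, 0], "twist": 0}
  ],
  "grip": 50
}}

```text
clock: 23.85
eef_pos: [0.6165, 0.13, 0.1299]
tcp_rot: [0.174, 0.983, 0.011, 0.051]
ft_force: [0.3, -0.6, 0.6]
width: 0.0429
```

Emit:
{"method": "arm_command", "body": {
  "motion": [
    {"xyz": [0.05, 0.33, -0.3], "twist": 0},
    {"xyz": [0, 0, -0.8], "twist": 0},
    {"xyz": [0, 0, -0.6], "twist": 0},
    {"xyz": [0, 0, 0], "twist": 0}
  ]
}}

```text
clock: 24.35
eef_pos: [0.6217, 0.142, 0.0648]
tcp_rot: [0.176, 0.983, 0.013, 0.054]
ft_force: [-0.3, -0.1, 0.7]
width: 0.0428
```

Emit:
{"method": "arm_command", "body": {
  "motion": [
    {"xyz": [-0.08, 0.05, -0.2], "twist": 0},
    {"xyz": [0, 0, -0.3], "twist": 0},
    {"xyz": [0, 0, -0.05], "twist": 0},
    {"xyz": [0, 0, 0], "twist": 0}
  ]
}}

```text
clock: 24.85
eef_pos: [0.62, 0.1443, 0.0445]
tcp_rot: [0.176, 0.983, 0.014, 0.056]
ft_force: [1.8, 0.4, 0.3]
width: 0.0431
```

Emit:
{"method": "arm_command", "body": {
  "motion": [
    {"xyz": [0, 0, -0.09], "twist": 0},
    {"xyz": [0, 0, 0], "twist": 0}
  ]
}}

```text
clock: 25.1
eef_pos: [0.6202, 0.1443, 0.0411]
tcp_rot: [0.176, 0.983, 0.014, 0.056]
ft_force: [-0.5, -0.6, -0.3]
width: 0.0427
```

Emit:
{"method": "arm_command", "body": {
  "motion": [
    {"xyz": [0, 0, 0], "twist": 0},
    {"xyz": [0, 0, 0], "twist": 0},
    {"xyz": [0, 0, 0], "twist": 0},
    {"xyz": [0, 0, 0], "twist": 0},
    {"xyz": [0, 0, 0], "twist": 0}
  ],
  "grip": 0,
  "newtons": 40
}}

```text
clock: 25.72
eef_pos: [0.6203, 0.1442, 0.0416]
tcp_rot: [0.176, 0.983, 0.014, 0.056]
ft_force: [-1.2, 0.2, 1.1]
width: 0.0145
```

Emit:
{"method": "arm_command", "body": {
  "motion": [
    {"xyz": [0, 0, 0.3], "twist": 0},
    {"xyz": [0, 0, 0.8], "twist": 0},
    {"xyz": [0, -0.2, 1], "twist": 0},
    {"xyz": [-0.2, -0.6, 1], "twist": 0},
    {"xyz": [-0.4, -1, 1], "twist": 0},
    {"xyz": [-0.4, -1, 0.7], "twist": 0},
    {"xyz": [-0.4, -1, 0.3], "twist": 0},
    {"xyz": [-0.4, -1, 0], "twist": 0},
    {"xyz": [-0.4, -1, 0], "twist": 0},
    {"xyz": [-0.4, -1, 0], "twist": 0}
  ]
}}

```text
clock: 26.98
eef_pos: [0.5129, -0.1333, 0.2592]
tcp_rot: [0.174, 0.983, 0.016, 0.059]
ft_force: [0.5, -0.5, -0.3]
width: 0.0146
```

Emit:
{"method": "arm_command", "body": {
  "motion": [
    {"xyz": [-0.45, -0.9, 0], "twist": 0},
    {"xyz": [-0.45, -1, 0], "twist": 0},
    {"xyz": [-0.3, -0.8, 0], "twist": 0},
    {"xyz": [-0.1, -0.4, 0], "twist": 0},
    {"xyz": [0, 0, 0], "twist": 0},
    {"xyz": [0, 0, 0], "twist": 0}
  ]
}}

```text
clock: 27.72
eef_pos: [0.4566, -0.2642, 0.2636]
tcp_rot: [0.177, 0.982, 0.017, 0.062]
ft_force: [-0.3, 0.3, -1.4]
width: 0.0139
```

Emit:
{"method": "arm_command", "body": {
  "motion": [
    {"xyz": [-0.08, -0.15, -0.3], "twist": 0},
    {"xyz": [0, 0, -0.7], "twist": 0},
    {"xyz": [0, 0, -0.3], "twist": 0},
    {"xyz": [0, 0, 0], "twist": 0}
  ]
}}

```text
clock: 28.22
eef_pos: [0.4536, -0.2687, 0.2091]
tcp_rot: [0.175, 0.982, 0.018, 0.062]
ft_force: [-0.4, -0.2, -0.5]
width: 0.0144
```

Run:
```python
from h import *
s=snap('side'); save(s,'g.png',(160,320,250,410),5); P=cloud(s).reshape(-1,3); I=s['image'].reshape(-1,3).astype(int)
e=np.array(sensors.observe()['eef_pos']); print(e,sensors.observe()['tcp_rot'])
m=(np.hypot(P[:,0]-.454,P[:,1]+.27)<.045)&(P[:,2]>.15)&(P[:,2]<e[2]-.012)&(I.min(1)>150)
Q=P[m]; print(len(Q),Q.min(0),Q.max(0)); c=Q.mean(0); n=np.linalg.svd(Q-c)[2][2]; print(c,n*np.sign(n[2])); print(cv2.minEnclosingCircle((Q[:,:2]*1000).astype(np.float32)))
```

```text
[ 0.45380264 -0.26879222  0.20958753] [0.17549831 0.98234013 0.01781293 0.06237718]
417 [ 0.43025125 -0.29671213  0.17458818] [ 0.48267933 -0.24409151  0.18964472]
[ 0.46256363 -0.27721015  0.17893821] [-0.02160451 -0.01204624  0.99969402]
((455.6289978027344, -268.1755676269531), 28.607398986816406)
```

View pics/g.png

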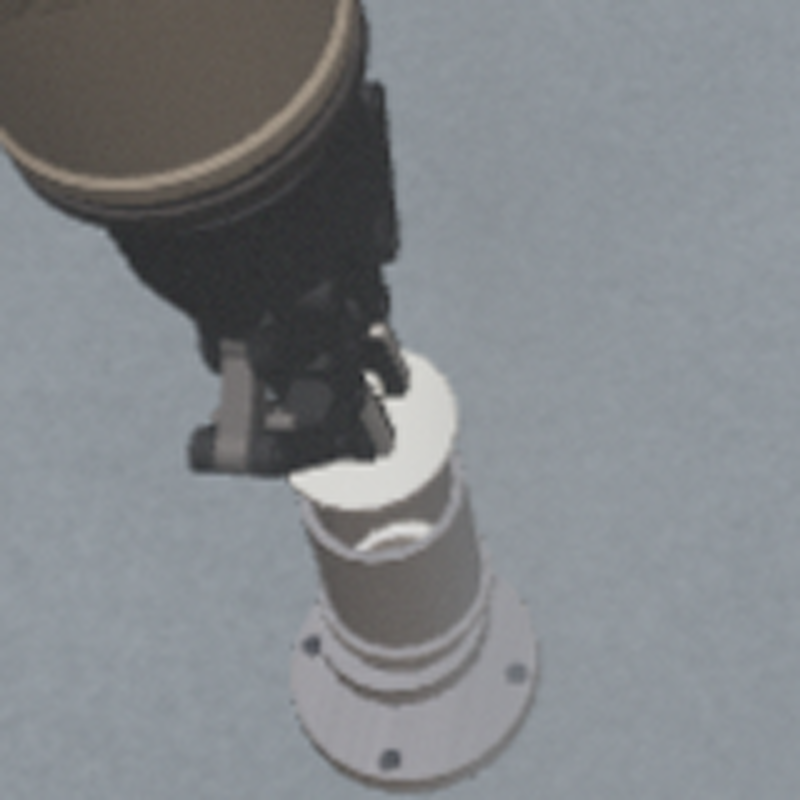

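The lid is held nearly level (0.02 rad) above the funnel mouth, disc centre about (375,430) in the crop. By depth it is within 3 mm of the funnel axis and has about 29 mm left to go down.

Emit:
{"method": "arm_command", "body": {
  "motion": [
    {"xyz": [-0.04, -0.07, -0.2], "twist": 0},
    {"xyz": [0, 0, -0.25], "twist": 0},
    {"xyz": [0, 0, -0.1], "twist": 0},
    {"xyz": [0, 0, 0], "twist": 0}
  ]
}}

```text
clock: 28.78
eef_pos: [0.4527, -0.2721, 0.1873]
tcp_rot: [0.175, 0.982, 0.018, 0.063]
ft_force: [0.5, -0.5, -0.5]
width: 0.0142
```

Emit:
{"method": "arm_command", "body": {
  "motion": [
    {"xyz": [0, 0.02, -0.08], "twist": 0},
    {"xyz": [0, 0, -0.05], "twist": 0},
    {"xyz": [0, 0, 0], "twist": 0}
  ]
}}

```text
clock: 29.15
eef_pos: [0.4529, -0.2712, 0.1821]
tcp_rot: [0.175, 0.982, 0.018, 0.064]
ft_force: [0.2, -0.6, -1.2]
width: 0.0141
```

Emit:
{"method": "arm_command", "body": {
  "motion": [
    {"xyz": [0, 0, -0.05], "twist": 0},
    {"xyz": [0, 0, 0], "twist": 0}
  ]
}}

```text
clock: 29.4
eef_pos: [0.4536, -0.2716, 0.1807]
tcp_rot: [0.175, 0.982, 0.018, 0.064]
ft_force: [-1.6, -0.4, 4.1]
width: 0.0144
```

Contact (4 N) at the expected height. I'm opening partly, then withdrawing along the tilted tool axis.

Emit:
{"method": "arm_command", "body": {
  "motion": [
    {"xyz": [0, 0, 0], "twist": 0},
    {"xyz": [0, 0, 0], "twist": 0},
    {"xyz": [0, 0, 0], "twist": 0},
    {"xyz": [-0.05, 0, 0.3], "twist": 0},
    {"xyz": [-0.08, 0, 0.7], "twist": 0},
    {"xyz": [0, 0, 1], "twist": 0},
    {"xyz": [0.5, 0.6, 0.2], "twist": 0},
    {"xyz": [0.6, 1, 0], "twist": 0},
    {"xyz": [0.6, 1, 0], "twist": 0},
    {"xyz": [0.6, 1, 0], "twist": 0}
  ],
  "grip": 50
}}

```text
clock: 30.65
eef_pos: [0.5398, -0.1283, 0.2774]
tcp_rot: [0.18, 0.981, 0.017, 0.067]
ft_force: [0.8, -1.2, 0.9]
width: 0.0427
```

```bash
python3 loc.py .452 -.270 .142;python3 loc.py .452 -.270 .155
python3 - <<'E'
from h import *
s=snap('side'); save(s,'i.png',(180,300,280,400),5); P=cloud(s).reshape(-1,3)
m=(np.hypot(P[:,0]-.454,P[:,1]+.27)<.035)&(P[:,2]>.144)&(P[:,2]<.156); Q=P[m]
c=Q.mean(0); n=np.linalg.svd(Q-c)[2][2]; print(len(Q),c,n*np.sign(n[2]),cv2.minEnclosingCircle((Q[:,:2]*1000).astype(np.float32)))
E
```

```text
top 0
side [ 454.1 -270.3] 8.2 medz 0.1710 44
[ 0.54136801 -0.12466015  0.27693253] [0.17682189 0.98183084 0.01767251 0.06655755] [-0.40315806  0.15436255  0.59579802  1.96773163 -0.15393443  0.91765265
  1.48158548]
top 0
side [ 454.5 -270.1] 8.2 medz 0.1718 74
[ 0.53933736 -0.12885829  0.2767351 ] [0.17902625 0.98145658 0.01712514 0.06632725] [-0.39960446  0.15313325  0.60013361  1.96974579 -0.15334166  0.91765896
  1.48480538]
809 [ 0.454467   -0.27274075  0.15009698] [-0.00140553 -0.00248384  0.99999593] ((455.3794860839844, -269.1395263671875), 30.452543258666992)
```

View pics/i.png

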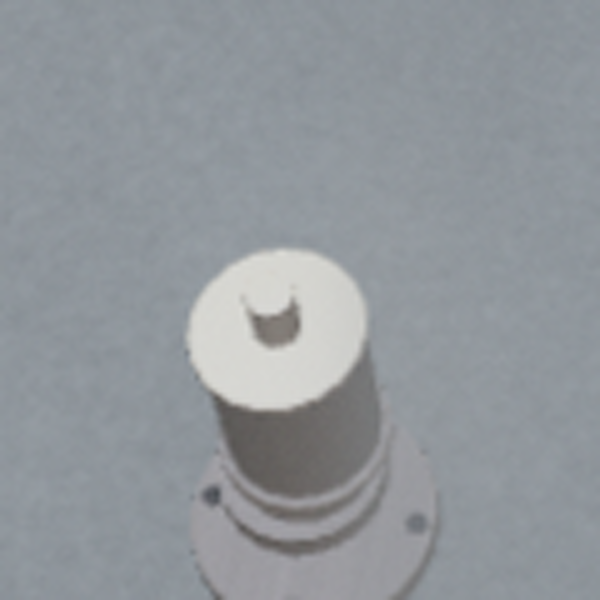

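The lid is home and level: disc top at z = 150 mm, tilt under 0.003 rad, and knob centre 3 mm from the base axis. It sits at about (278,328) in the crop. The arm is clear, so I'm handing in.

```bash
python3 -c "
from h import *
print(env.finish_job())"
```

```text
the job is handed in; nothing more can be done
None
```

The filter holder is assembled on its base (screen, spacer ring, funnel, lid) and the job is handed in. It took about 31 s of the 120 s allowed; the hand-in reports no verdict.

| Part | Distance from base axis, side camera | Height, side camera |
|---|---|---|
| Screen | about 2 mm | top at 65 mm |
| Spacer ring | about 1.5 mm | top at 75 mm |
| Funnel | about 4 mm | rim at 145 mm |
| Lid | about 3 mm | disc top at 150 mm |

- **Final view:** the lid's tilt measured under 0.003 rad, and the gripper was open and clear of the parts.
- **Hard contact:** setting the screen down briefly gave 77 N at the wrist, against the 120 N limit. The contact passed through the held screen, not the arm or the gripper's body.
- **Tool tilt:** the tool drifted to about 0.13 rad of tilt over the run. The placed parts still lie flat.
- **Checks not made:** the top camera agreed with the side camera on the ring and funnel. The arm hid the screen and lid from it, so those two rest on the side camera alone. I did not re-measure the wash bottle, beaker or rack; my paths stayed clear of them.

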